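Put the stain bottles away in the light-tight crate

ROBOT

A 7-joint arm with a two-finger parallel gripper is mounted at the origin on a cart in front of the work surface, level with it; the furniture and walls round the work are solid. World frame = base frame: x ahead of the robot, y to its left, z up, the work surface at z = 0. Lengths are in mm, angles in rad, forces in N, time in s.
With the tool pointing down it reaches from about 375 to 925 mm from the base axis. Payload 3.1 kg.
Tool frame: the origin (TCP) lies on the mounting face of the last link; the fingertips stand 173 mm ahead of it and the grasp point (between the pads) lies 155 mm ahead of it; z points along the fingers, y is the line along which they close (so a half turn about z gives the same grasp; the last joint's range is limited). The gripper opens to 85 mm and grips with 20 to 120 N. Pads are 22 mm wide; open, the fingers measure 114 mm over their backs; the gripper's body (76 mm by 85 mm) begins 54 mm behind the grasp point. The pads swing forward as they close: fully open they stand 13 mm farther back than shut.
Start: joints at [1.005, 0.383, 0.044, 1.598, -0.018, 1.161, -0.05], TCP at [293.117, -580.163, 404.669] pointing down, gripper open.
Joint ranges: [-2.61, 2.61], [-0.41, 2.15], [-1.48, 1.57], [0, 2.5], [-1.57, 4.71], [0.05, 1.97], [-2.85, 2.85]. Speed limits (rad/s): [2.79, 2.79, 3.14, 3.14, 3.14, 3.14, 3.14].

INTERFACE

Orientations are given as [roll, pitch, yaw] about the fixed x, y, z axes, in that order (R = Rz(yaw) Ry(pitch) Rx(roll)).
In Python, from bench import ctrl gives the robot as it stands.
- The arm moves only by the shell command python3 -m pendant 'ROWS' [FORCE]. ROWS is JSON, a list of rows, each a list of 5 numbers: the shift along the world's x, y, z as a fraction of full scale, then the turn about the world's z as a fraction of full scale, then the opening, from 0 (shut) to 1 (fully open). In form: [[tx, ty, tz, spin, jaw], ...]. A call has 1 to 10 rows; each row is the pose to reach, as a shift and turn from the pose commanded when the call began; what a row does not reach only later rows make up. Full scale, the value 1, is 0.1 m for a shift and 45 degrees for a turn. A row lasts 1/12 s, in which the tool goes at most 41.7 mm and 7.16 degrees, less where a joint would pass 70% of its speed; a pose out of reach is approached as far as the arm can. A call with a number of a shift or a turn outside -1 to 1 is refused whole. A call with a gripper value outside its range is refused whole. The fingers move at their own pace and stop on an object; FORCE is the grip in N (left out, the last holds). Time passes only in rows, so rows that repeat a pose let the fingers close. It gives the time, the measured TCP pose, the force, the opening and the grip force at its end, in the units of the state.
- ctrl.get_state(): the state, without advancing time (a new reading comes with each control period).
- ctrl.capture(name): name is "side" or "top" or "wrist"; returns (picture, depth): 480x640x3 uint8, red, green, blue; 480x640 float32, mm along the optical axis (not along the pixel's ray), 0 where there is no reading.
- ctrl.camera_info(name): a dict with "fx", "fy", "cx", "cy" (pixels), "rvec" (rotation vector, rad) and "tvec" (3), from world to camera coordinates, as OpenCV has them; the wrist camera has in their place "T_tool_cam" (4x4, takes a point from camera to tool coordinates, whose origin is the TCP and whose axes are the flange's). Camera axes: x right, y down, z forward; pixel columns grow to the right and rows downward; lengths in mm; the calibration is good to about 2 mm. A picture is of the moment at which its call begins: read the wrist's pose just before it. camera_info takes no time and is no camera call.
- ctrl.close_job(): hands the job in; it is judged then, once.
The state is a dict: "t": time; "joint_pos": joint angles; "qd": joint speeds; "joint_efforts": joint torques, N m; "tcp_pos": TCP position; "tool_rot": TCP orientation; "force": force on the tool from outside, world axes, zero at the start; "wrist_torque": the same for the moment, N m; "width": finger opening in mm; "grasp_force": force on a finger pad.
Only numpy, scipy, OpenCV 4.12 (cv2) and the standard library are available. Lean on these libraries where they do the work, as an engineer would, in place of code of your own. Each camera call takes 0.05 s, during which the arm holds its last target. There are 200 camera calls.

TASK

Two amber stain bottles are still out on the spill tray; put both away in the grey light-tight crate, which has six cells, each hidden under a pair of sprung flaps. Four cells are already taken and you cannot see which, so feel through the flaps for the two free cells and stand one bottle upright on the floor of each, lowering it in gently so that the flaps close over it, without dropping it or banging it down. Keep the bottles upright and leave the cups and the oil bottle standing where they are on the tray.

Things in the scene. Friction and masses are not known exactly. Their poses are not given: they have to be found in the camera images.
- crate: grey bottle crate, 180 (x) x 204 (y) x 111 mm high, fixed, right of the microscope; it may be turned. Origin: centre of its underside; x away from the robot at yaw 0, z up. 3 rows (58 mm apart along x) by 2 columns (100 mm apart along y) of cells, each for one stain bottle, under sprung flaps. Four of the six are taken, two free; which ones changes each time and cannot be seen
- crate_cover (a point): centre of the cover's top, 111 mm above the worktop; axes as the crate's. Each cell's mouth is 50 mm (x) by 90 mm (y); two grey flaps 24 mm deep, hinged on its long edges, swing down under 1 to 4 N and spring shut. Fingers that close along crate y can go in on both sides of a bottle's cap, if they open only a little to let go: all of them must stay within the 90 mm
- crate_floor (a point): centre of the crate's inside floor, 8 mm above the worktop. A bottle is guided by round-topped walls 46 to 48 mm apart (x, 82 mm high) and a round-lipped nest 48 mm wide (y, 48 mm high) at the cell's middle. In a taken cell stands a like stain bottle, cap top 86 mm above the worktop (25 mm under the cover's top), which stops whatever comes down; in a free cell nothing does above the floor
- bottle_a: amber glass-look stain bottle with a black screw cap, 78 mm high, standing on the tray: round body 38 mm across up to a flat shoulder at 60 mm, above it the cap, 23 mm across, to 78 mm; 40 to 90 g. Origin: centre of its underside, z up. One of the two bottles to put away
- bottle_b: amber glass-look stain bottle with a red screw cap, 78 mm high, standing on the tray: round body 38 mm across up to a flat shoulder at 60 mm, above it the cap, 23 mm across, to 78 mm; 40 to 90 g. Origin: centre of its underside, z up. One of the two bottles to put away
- sample_cup_0: white, orange-lidded sample cup, 59 mm across, 66 mm high, standing on the tray; a bystander. Origin: centre of its underside, z up
- sample_cup_1: all-white screw-lid sample cup, 59 mm across, 66 mm high, standing on the tray; a bystander. Origin: centre of its underside, z up
- oil_bottle: small white immersion oil bottle, body 27 mm across up to 40 mm, cap 16 mm across to 62 mm, standing on the tray; a bystander. Origin: centre of its underside, z up
- tray: shallow steel spill tray, 152 (x) x 232 (y) mm, rim 14 mm high, floor 3 mm thick, fixed, in front of the computer. Origin: centre of its underside. The two stain bottles, two cups and the oil bottle stand on it about 75 to 80 mm apart, in an order that changes.
- microscope: microscope, fixed between tray and crate, always in this place: it fills x = 0.43 to 0.72 and y = -0.16 to 0.05 and is 0.37 m high; its eyepieces overhang at the front to x = 0.41 (0.28 to 0.37 m up). Carry things over its top. Origin: under its middle
- cell_1 (a point): centre of the mouth of cell 1 of the crate, level with the cover's top (111 mm above the worktop); axes as the crate's. Left column (crate +y), nearest row
- cell_2 (a point): centre of the mouth of cell 2 of the crate, level with the cover's top (111 mm above the worktop); axes as the crate's. Left column, middle row
- cell_3 (a point): centre of the mouth of cell 3 of the crate, level with the cover's top (111 mm above the worktop); axes as the crate's. Left column, far row
- cell_4 (a point): centre of the mouth of cell 4 of the crate, level with the cover's top (111 mm above the worktop); axes as the crate's. Right column (crate -y), nearest row
- cell_5 (a point): centre of the mouth of cell 5 of the crate, level with the cover's top (111 mm above the worktop); axes as the crate's. Right column, middle row
- cell_6 (a point): centre of the mouth of cell 6 of the crate, level with the cover's top (111 mm above the worktop); axes as the crate's. Right column, far row
There are look-alikes about, which are no part of the job. What is shaped like the bottle_a but green is not meant. Leave any purple look-alike of the bottle_b alone.

How it is judged (in metres and radians):
At the end, for the whole second after the job is handed in: each of the two stain bottles stands in a cell of the crate: its underside within 12 mm of the cell's centre sideways and less than 13 mm above the crate's underside (the floor is at 8 mm), within 0.12 rad of upright, at rest and released ((horizontal distance between bottle_a and cell_1 below 0.012 m or horizontal distance between bottle_a and cell_2 below 0.012 m or horizontal distance between bottle_a and cell_3 below 0.012 m or horizontal distance between bottle_a and cell_4 below 0.012 m or horizontal distance between bottle_a and cell_5 below 0.012 m or horizontal distance between bottle_a and cell_6 below 0.012 m) and z of each of bottle_a, bottle_b in the frame of crate below 0.013 m and angle between each of bottle_a, bottle_b's own z axis and vertical below 0.12 rad and linear speed of each of bottle_a, bottle_b below 0.02 m/s and (horizontal distance between bottle_b and cell_1 below 0.012 m or horizontal distance between bottle_b and cell_2 below 0.012 m or horizontal distance between bottle_b and cell_3 below 0.012 m or horizontal distance between bottle_b and cell_4 below 0.012 m or horizontal distance between bottle_b and cell_5 below 0.012 m or horizontal distance between bottle_b and cell_6 below 0.012 m)); the robot touches nothing.
It fails at once if a cup or the oil bottle on the tray is pushed more than 20 mm or tipped (distance of any of sample_cup_0, sample_cup_1, oil_bottle from where it was at the start of the episode above 0.02 m or angle between any of sample_cup_0, sample_cup_1, oil_bottle's own z axis and vertical above 0.35 rad).
It fails at once if a stain bottle is tipped more than 0.6 rad from upright (angle between any of bottle_a, bottle_b's own z axis and vertical above 0.6 rad).
It fails at once if a stain bottle is banged against the crate (more than 60 N) (contact force between any of bottle_a, bottle_b and crate above 60 N).
It fails at once if a stain bottle is dropped: it moves faster than 0.5 m/s while its underside is inside the crate ((horizontal distance between bottle_a and crate below 0.1 m and z of bottle_a in the frame of crate below 0.09 m and linear speed of bottle_a above 0.5 m/s) or (horizontal distance between bottle_b and crate below 0.1 m and z of bottle_b in the frame of crate below 0.09 m and linear speed of bottle_b above 0.5 m/s)).
It also fails if it takes over 72 s, if anything falls off the work surface, if the arm or the gripper's body presses on something with over 40 N, if the wrist force passes 120 N, or if a joint passes its speed limit or range.

## Working session

There is one attempt and no reset: what is moved stays moved. The work goes in short steps, Python scripts to look and compute and a shell command to move; the robot and the scene stay as the last step left them, time stands still between calls to the robot, and variables do not carry over. Pictures are saved under pics/ and viewed, at most 10 in all, crops included, and the job is handed in when it is done.

```bash
mkdir -p pics; ls; cat > h.py <<'E'
import numpy as np,cv2
from bench import ctrl
from scipy.spatial.transform import Rotation as Rt
def cam(n):
    i=ctrl.camera_info(n);K=np.array([[i['fx'],0,i['cx']],[0,i['fy'],i['cy']],[0,0,1.]])
    if 'rvec' in i:
        R=cv2.Rodrigues(np.array(i['rvec'],float))[0];t=np.array(i['tvec'],float).ravel()
        return K,R.T,-R.T@t
    s=ctrl.get_state();T=np.array(i['T_tool_cam'],float);Rw=Rt.from_euler('xyz',s['tool_rot']).as_matrix()
    return K,Rw@T[:3,:3],Rw@T[:3,3]+np.array(s['tcp_pos'])
def ray(c,u,v,z):
    K,R,o=c;d=R@np.linalg.solve(K,np.array([u,v,1.]));return o+d*(z-o[2])/d[2]
def cloud(c,D):
    K,R,o=c;v,u=np.indices(D.shape);p=np.stack([(u-K[0,2])/K[0,0]*D,(v-K[1,2])/K[1,1]*D,D],-1)
    P=p@R.T+o;P[D<=0]=np.nan;return P
def snap(n):
    c=cam(n);I,D=ctrl.capture(n);return c,I,D
E
python3 - <<'E'
from h import *
print(ctrl.get_state())
ims=[]
for n in("top","side"):
    c,I,D=snap(n);np.savez(f'{n}0.npz',I=I,D=D)
    cv2.imwrite(f'pics/{n}0.png',I[...,::-1]);print(n,c)
E
```

```text
pics
{'t': 0.0, 'joint_pos': array([ 1.00519446,  0.38383528,  0.04381981,  1.59958048, -0.01790258,
        1.16119396, -0.04986472]), 'qd': array([-2.01140260e-04, -3.97652003e-04,  7.38100423e-04, -1.69387057e-05,
       -1.73779596e-03, -1.76298489e-04, -3.30125114e-04]), 'joint_efforts': array([ 7.85732345e-05, -4.33463717e+01,  1.02477696e+00, -2.49515551e+01,
        1.05892477e-02,  1.13566066e-02, -1.50489328e-06]), 'tcp_pos': array([ 292.9048351 , -579.71628865,  403.28314642]), 'tool_rot': array([-3.13897118e+00,  1.33175257e-04,  4.67929078e-01]), 'force': array([-0.01909843, -0.31363736,  0.80379926]), 'wrist_torque': array([-0.02463389,  0.00554596,  0.03533833]), 'grasp_force': 0.0, 'width': 85.12133780599753}
top (array([[450.7717219 ,   0.        , 324.83309824],
       [  0.        , 450.7717219 , 249.75724658],
       [  0.        ,   0.        ,   1.        ]]), array([[-0.0115641 , -0.98945174,  0.14440058],
       [-0.99991623,  0.01228226,  0.00408283],
       [-0.00581333, -0.14434127, -0.98951089]]), array([ 327.42772306,   37.72209509, 1192.07403875]))
side (array([[519.80656498,   0.        , 317.62050047],
       [  0.        , 519.80656498, 232.81169417],
       [  0.        ,   0.        ,   1.        ]]), array([[-8.33090584e-01, -3.17717907e-01,  4.52786274e-01],
       [-5.53136157e-01,  4.79536155e-01, -6.81238187e-01],
       [-6.85817864e-04, -8.17985579e-01, -5.75238318e-01]]), array([-61.96459714, 835.7831133 , 780.59714746]))
```

View pics/top0.png

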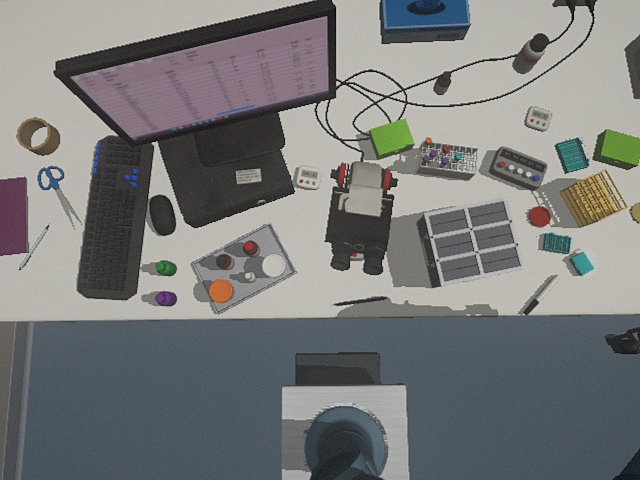

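View pics/side0.png

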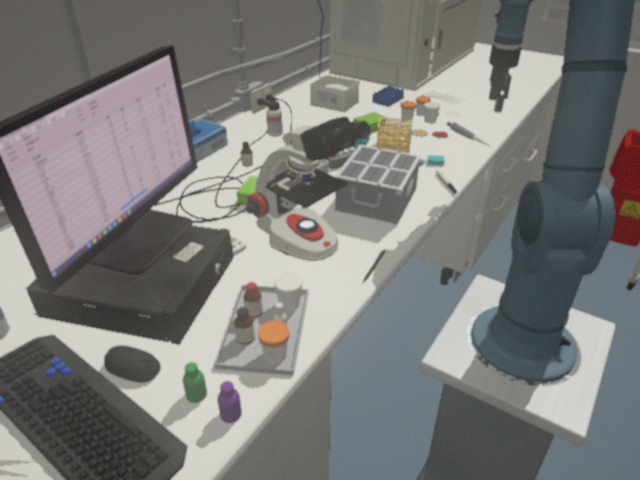

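The top view shows the black cap at about (224,261), the red cap at (250,246), the orange cup at (220,291), the white cup at (273,265), oil at (250,277), and the crate cover around (472,242), slightly turned.

```bash
cat > m.py <<'E'
from h import *
z=np.load('top0.npz');I,D=z['I'],z['D'];c=cam('top');P=cloud(c,D)
hsv=cv2.cvtColor(I,cv2.COLOR_RGB2HSV)
for nm,(u,v),zz in(('black',(224,261),81),('red',(250,246),81),('oil',(250,277),65),('white',(273,265),69),('orange',(220,291),69)):
    w=P[v-18:v+18,u-18:u+18].reshape(-1,3);zt=np.nanpercentile(w[:,2],99)
    q=w[np.abs(w[:,2]-zz)<6]; q=q[np.linalg.norm(q[:,:2]-ray(c,u,v,zz)[:2],axis=1)<32]
    print(nm,ray(c,u,v,zz).round(),len(q),q.mean(0).round(1) if len(q) else '', (q.min(0)+q.max(0)).round(1)/2 if len(q) else '')
m=(np.abs(P[...,2]-111)<5)&(P[...,1]<-150)&(P[...,0]<650)
n,l,s,ce=cv2.connectedComponentsWithStats(m.astype(np.uint8));k=1+np.argmax(s[1:,4]);print(s[k])
ys,xs=np.where(l==k);pts=np.array([ray(c,x,y,111)[:2] for x,y in zip(xs,ys)],np.float32)
print('crate',cv2.minAreaRect(pts))
# flaps: bluish-dark grey
g=cv2.cvtColor(I,cv2.COLOR_RGB2GRAY);f=((g<150)&(l==k)).astype(np.uint8)
f=cv2.erode(f,np.ones((2,2)))
n,l2,s2,ce2=cv2.connectedComponentsWithStats(f)
for a,b in zip(s2[1:],ce2[1:]):
    if a[4]>60: print(a[4],b.round(1),ray(c,*b,111).round(1))
cv2.imwrite('pics/crate.png',cv2.resize(I[180:300,390:550,::-1],None,fx=5,fy=5))
m=(P[...,1]>0.)&(P[...,0]<700)&(P[...,2]>100);print('tall near tray',np.nanmin(P[m],0))
E
python3 m.py
```

```text
black [464. 293.  81.] 67 [469.6 302.9  80.6] [469.9  302.8   80.85]
red [501. 229.  81.] 65 [502.7 235.1  80.9] [503.3  235.25  80.6 ]
oil [425. 231.  65.] 33 [429.7 238.1  65.1] [429.15 238.8   65.35]
white [454. 173.  69.] 430 [454.4 173.4  69. ] [454.5  174.2   68.85]
orange [391. 304.  69.] 451 [392.3 304.6  68.9] [392.4  305.05  68.75]
[ 424  196  101   90 6103]
crate ((504.10137939453125, -318.1067810058594), (183.12890625, 208.76121520996094), 10.751274108886719)
575 [487.9 214.5] [ 567.5 -357.8  111. ]
558 [448.3 222.3] [ 549.1 -260.1  111. ]
574 [493.8 237.3] [ 510.8 -368.3  111. ]
563 [453.7 245.5] [ 491.7 -270.1  111. ]
586 [500.1 260. ] [ 455.  -379.9  111. ]
565 [460.1 267.9] [ 437.  -282.7  111. ]
tall near tray [2.43921220e+00 1.61329945e-03 1.00048018e+02]
```

View pics/crate.png

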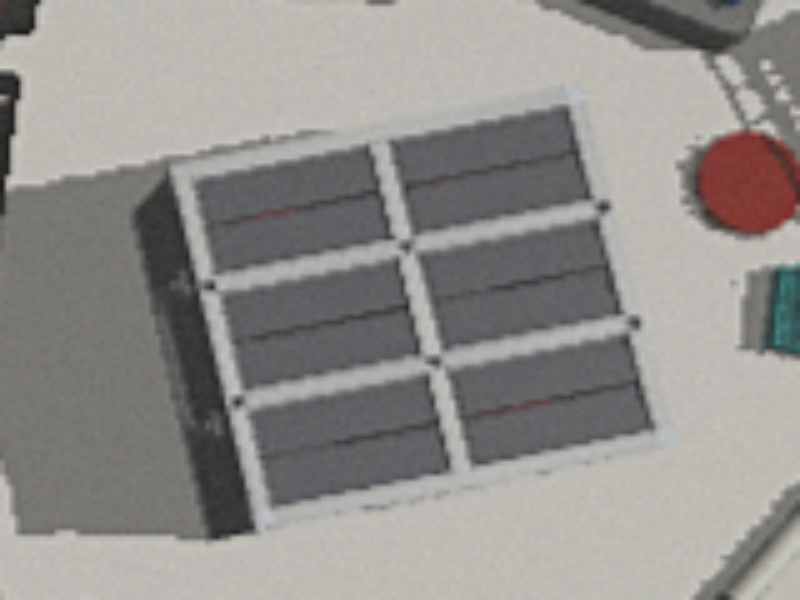

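The crop shows all six flap pairs closed, with red glimpses in the slits at (270,213) and (525,405). Those are cells 3 and 4, so they look taken, and I'll feel cells 1, 2, 5 and 6. First I'll move over the crate and refine its pose with the wrist camera.

```bash
python3 -m pendant '[[0.7,0.87,0,-0.35,0],[0.7,0.87,0,-0.35,0],[0.7,0.87,0,-0.35,0]]' 
python3 -m pendant '[[0.7,0.87,0,0,0],[0.7,0.87,0,0,0],[0.7,0.87,0,0,0]]' 
python3 -m pendant '[[0.7,0.87,0,0,0],[0.7,0.87,0,0,0],[0.7,0.87,0,0,0],[0.7,0.87,0,0,0],[0.7,0.87,0,0,0],[0.7,0.87,0,0,0]]' 
python3 - <<'E'
from h import *
c,I,D=snap('wrist');P=cloud(c,D);cv2.imwrite('pics/w1.png',I[...,::-1]);np.savez('w1.npz',I=I,D=D)
m=(np.abs(P[...,2]-111)<6)&(P[...,1]<-150)&(P[...,0]<650)
n,l,s,ce=cv2.connectedComponentsWithStats(m.astype(np.uint8));k=1+np.argmax(s[1:,4]);print(s[k])
ys,xs=np.where(l==k);q=P[l==k];print(np.median(q[:,2]))
pts=np.array([ray(c,x,y,111)[:2] for x,y in zip(xs,ys)],np.float32);print(cv2.minAreaRect(pts))
g=cv2.cvtColor(I,cv2.COLOR_RGB2GRAY);t,f=cv2.threshold(g,0,255,cv2.THRESH_OTSU);print(t)
f=((g<150)&(l==k)).astype(np.uint8);f=cv2.morphologyEx(f,cv2.MORPH_OPEN,np.ones((5,5)))
n,l2,s2,ce2=cv2.connectedComponentsWithStats(f)
for a,b in zip(s2[1:],ce2[1:]):
    if a[4]>300: print(a,b.round(1),ray(c,*b,111).round(1))
E
```

```text
t: 0.35
tcp_pos: [364.7, -490.8, 403.8]
tool_rot: [-3.139, -0.001, 0.189]
force: [2.2, 0.0, -1.1]
width: 51.7
grasp_force: 0.0
t: 0.6
tcp_pos: [435.9, -401.8, 404.1]
tool_rot: [-3.139, -0.001, 0.198]
force: [0.8, 0.4, -0.3]
width: 12.3
grasp_force: 0.0
t: 1.1
tcp_pos: [502.6, -319.7, 404.1]
tool_rot: [3.142, 0.002, 0.193]
force: [-0.5, -0.4, -0.7]
width: -0.2
grasp_force: 0.0
[  177   108   284   223 52958]
111.06893174752616
((503.4251708984375, -317.8724365234375), (183.6653289794922, 208.21865844726562), 10.767382621765137)
126.0
[ 191  122  119   33 3744] [250.7 137.8] [ 563.5 -254.9  111. ]
[ 327  123  120   33 3758] [385.9 138.6] [ 582.4 -354.4  111. ]
[ 194  156  116   32 3579] [251.8 171.6] [ 538.9 -259.2  111. ]
[ 327  157  117   32 3633] [384.6 172.3] [ 558.1 -359.6  111. ]
[ 185  185  125   44 3351] [249.8 212.3] [ 506.9 -262.   111. ]
[ 326  201  113   28 3074] [381.8 214.4] [ 525.5 -365.6  111. ]
[ 202  229  108   29 3014] [255.3 243.4] [ 482.1 -269.9  111. ]
[ 326  230  110   29 3099] [380.2 243.9] [ 501.3 -370.3  111. ]
[ 205  269  105   52 4445] [251.  292.2] [ 437.9 -272.4  111. ]
[ 326  269  106   53 4449] [384.9 293.1] [ 459.2 -385.   111. ]
```

```bash
python3 -m pendant '[[0.1,-0.48,-0.5,-0.005,0],[0.1,-0.48,-1,-0.005,0],[0.1,-0.48,-1,-0.005,0],[0.1,-0.48,-1,-0.005,0]]' 
python3 -m pendant '[[0,0,-0.1,0,0],[0,0,-0.2,0,0],[0,0,-0.3,0,0],[0,0,-0.37,0,0],[0,0,-0.41,0,0],[0,0,-0.44,0,0],[0,0,-0.46,0,0],[0,0,-0.48,0,0],[0,0,-0.48,0,0]]' 
```

```text
t: 1.48
tcp_pos: [507.7, -370.1, 296.6]
tool_rot: [-3.134, 0.012, 0.182]
force: [-1.8, 0.3, -1.5]
width: -0.3
grasp_force: 0.0
t: 2.23
tcp_pos: [513.2, -367.1, 256.7]
tool_rot: [3.141, -0.0, 0.189]
force: [0.0, 1.0, 0.3]
width: -0.3
grasp_force: 0.2
```

```bash
python3 -m pendant '[[0,0,-0.03,0,0],[0,0,-0.05,0,0],[0,0,-0.07,0,0],[0,0,-0.07,0,0]]' 
python3 -m pendant '[[0,0,-0.04,0,0],[0,0,-0.08,0,0],[0,0,-0.1,0,0],[0,0,-0.1,0,0]]' 
```

```text
t: 2.57
tcp_pos: [512.9, -367.1, 249.1]
tool_rot: [-3.141, 0.001, 0.189]
force: [-0.9, 0.6, -0.6]
width: -0.2
grasp_force: 0.2
t: 2.9
tcp_pos: [512.8, -366.9, 238.7]
tool_rot: [-3.14, 0.001, 0.189]
force: [0.2, 0.3, -0.3]
width: -0.2
grasp_force: 0.3
```

Cell 5 is free. Next is cell 2.

```bash
python3 -m pendant '[[0,0,0.4,0,0],[0,0,0.62,0,0],[-0.1,0.4,0.62,0,0],[-0.19,0.8,0.62,0,0],[-0.19,0.98,0.62,0,0],[-0.19,0.98,0.4,0,0],[-0.19,0.98,0.35,0,0]]' 
python3 -m pendant '[[0,0,-0.05,0,0],[0,0,-0.09,0,0],[0,0,-0.12,0,0],[0,0,-0.15,0,0],[0,0,-0.17,0,0],[0,0,-0.19,0,0],[0,0,-0.19,0,0]]' 
```

```text
t: 3.48
tcp_pos: [493.7, -266.5, 273.1]
tool_rot: [-3.139, 0.002, 0.193]
force: [-1.1, 0.0, -0.2]
width: 0.1
grasp_force: 0.1
t: 4.07
tcp_pos: [495.7, -270.9, 259.9]
tool_rot: [3.138, -0.003, 0.188]
force: [-4.1, 1.5, 17.2]
width: 0.1
grasp_force: 8.2
```

Cell 2 is taken: 17 N with the fingertips at about 86 mm. Next is cell 1.

```bash
python3 -m pendant '[[0,0,0.35,0,0],[0,0,0.46,0,0],[-0.3,-0.05,0.46,0,0],[-0.57,-0.11,0.46,0,0],[-0.57,-0.11,0.35,0,0],[-0.57,-0.11,0.19,0,0]]' 
python3 -m pendant '[[0,0,-0.05,0,0],[0,0,-0.09,0,0],[0,0,-0.12,0,0],[0,0,-0.15,0,0],[0,0,-0.17,0,0],[0,0,-0.19,0,0],[0,0,-0.21,0,0],[0,0,-0.21,0,0]]' 
```

```text
t: 4.57
tcp_pos: [436.2, -282.3, 276.2]
tool_rot: [3.138, -0.003, 0.185]
force: [-0.0, -0.8, 0.8]
width: 0.1
grasp_force: 0.2
t: 5.23
tcp_pos: [437.1, -280.1, 253.4]
tool_rot: [-3.141, 0.0, 0.189]
force: [0.5, -0.7, -0.9]
width: 0.1
grasp_force: 0.2
```

Cell 1 is free, so the free cells are 1 and 5. Now I'll go over the microscope to the tray.

```bash
python3 -m pendant '[[0,0,0.4,0,0],[0,0,0.8,0,0],[0,0,1,0,0]]' 
python3 -m pendant '[[0,0,0.4,0,0],[0,0,0.8,0,0],[0,0,1,0,0]]' 
python3 -m pendant '[[0,0,0.4,0,0],[0,0,0.8,0,0],[0,0.1,1,0,0]]' 
python3 -m pendant '[[0.1,0.4,0.2,0,0],[0.1,0.7,0.3,0,0],[0.1,1,0.3,0,0]]' 
python3 -m pendant '[[0.15,0.4,0,0,0],[0.15,0.8,0,0,0],[0.15,1,0,0,0]]' 
python3 -m pendant '[[0.15,0.4,0,0,0],[0.15,0.8,0,0,0],[0.15,1,0,0,0]]' 
python3 -m pendant '[[0.15,0.4,0,0,0],[0.15,0.8,0,0,0],[0.15,1,0,0,0]]' 
python3 -m pendant '[[0.1,0.4,0,0,0.5],[0.1,0.8,0,0,0.5],[0.1,0.95,-0.3,0,0.5],[0.1,0.95,-0.7,0,0.5],[0.1,0.95,-0.9,0,0.5],[0.1,0.95,-0.9,0,0.5]]' 
python3 - <<'E'
from h import *
c,I,D=snap('wrist');cv2.imwrite('pics/w2.png',I[...,::-1]);np.savez('w2.npz',I=I,D=D);print(c[2]);np.save('w2c.npy',np.hstack([c[1],c[2][:,None]]))
E
```

```text
t: 5.48
tcp_pos: [438.3, -280.8, 357.9]
tool_rot: [3.138, -0.005, 0.189]
force: [0.4, -1.0, 1.0]
width: -0.2
grasp_force: 0.0
t: 5.73
tcp_pos: [437.9, -280.6, 459.4]
tool_rot: [3.136, -0.006, 0.189]
force: [0.9, -0.4, 0.8]
width: 0.2
grasp_force: 0.0
t: 5.98
tcp_pos: [436.7, -272.1, 559.5]
tool_rot: [3.135, -0.006, 0.185]
force: [1.3, -0.1, 0.8]
width: -0.5
grasp_force: 0.0
t: 6.23
tcp_pos: [447.7, -168.2, 587.6]
tool_rot: [3.139, -0.007, 0.19]
force: [0.3, -0.3, -0.5]
width: -0.1
grasp_force: 0.0
t: 6.48
tcp_pos: [462.2, -63.9, 584.1]
tool_rot: [-3.14, -0.001, 0.197]
force: [-0.1, 0.2, 0.6]
width: 0.1
grasp_force: 0.0
t: 6.73
tcp_pos: [476.6, 35.8, 583.9]
tool_rot: [-3.139, -0.001, 0.196]
force: [0.2, 1.4, 0.4]
width: 0.0
grasp_force: 0.0
t: 6.98
tcp_pos: [491.1, 135.5, 583.8]
tool_rot: [-3.138, -0.001, 0.196]
force: [0.3, 1.1, 0.0]
width: -0.2
grasp_force: 0.0
t: 7.48
tcp_pos: [500.4, 224.1, 487.6]
tool_rot: [3.139, 0.011, 0.19]
force: [-0.9, -0.7, -0.2]
width: 42.7
grasp_force: 0.0
[570.14035162 238.28496251 456.80942497]
```

View pics/w2.png

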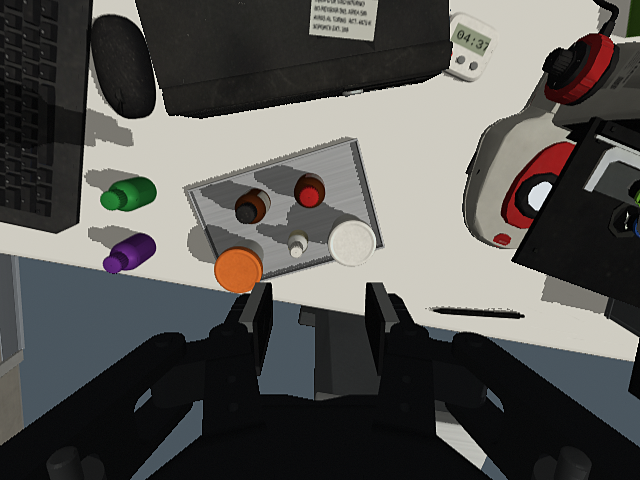

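The wrist view shows the red cap at (312,195), the black cap at (246,213), and the gripper's fingers at the bottom. I'll refine the two cap positions.

```bash
python3 - <<'E'
from h import *
z=np.load('w2.npz');I,D=z['I'],z['D'];M=np.load('w2c.npy');c=(cam('wrist')[0],M[:,:3],M[:,3]);P=cloud(c,D)
for n,(u,v) in(('red',(312,195)),('black',(246,213)),('oil',(298,250))):
    zz=65 if n=='oil' else 81
    w=np.zeros(D.shape,bool);w[v-25:v+25,u-25:u+25]=1;m=(w&(np.abs(P[...,2]-zz)<2.5)).astype(np.uint8)
    k,l,s,ce=cv2.connectedComponentsWithStats(m);i=1+np.argmax(s[1:,4]);cn,_=cv2.findContours((l==i).astype(np.uint8),0,2)
    (x,y),r=cv2.minEnclosingCircle(cn[0]);print(n,s[i],ray(c,x,y,zz).round(1),ray(c,*ce[i],zz).round(1),r)
E
```

```text
red [299 187  20  20 300] [503.4 236.4  81. ] [503.3 236.4  81. ] 9.96483325958252
black [236 205  19  19 292] [470.  303.8  81. ] [470.  303.9  81. ] 10.000100135803223
oil [290 246  13  12 124] [430.5 239.6  65. ] [430.6 239.5  65. ] 6.5193023681640625
```

```bash
python3 -m pendant '[[0.01,0.12,-0.3,0,0.53],[0.01,0.12,-0.6,0,0.53],[0.01,0.12,-0.9,0,0.53],[0.01,0.12,-1,0,0.53]]' 
python3 -m pendant '[[0,0,-0.3,0,0.53],[0,0,-0.6,0,0.53],[0,0,-0.9,0,0.53],[0,0,-1,0,0.53],[0,0,-1,0,0.53]]' 
python3 -m pendant '[[0,0,-0.15,0,0.53],[0,0,-0.3,0,0.53],[0,0,-0.4,0,0.53],[0,0,-0.48,0,0.53],[0,0,-0.53,0,0.53],[0,0,-0.53,0,0.53],[0,0,-0.53,0,0.53]]' 
python3 -m pendant '[[0,0,0,0,0.2],[0,0,0,0,0.2],[0,0,0,0,0.1],[0,0,0,0,0.1],[0,0,0,0,0.1],[0,0,0,0,0.1]]' 40
```

```text
t: 7.87
tcp_pos: [502.9, 235.9, 391.8]
tool_rot: [3.141, 0.003, 0.188]
force: [-0.3, -0.4, -0.8]
width: 45.2
grasp_force: 0.0
t: 8.28
tcp_pos: [503.2, 236.0, 292.6]
tool_rot: [3.141, 0.003, 0.188]
force: [1.0, -0.7, -0.1]
width: 45.4
grasp_force: 0.0
t: 8.87
tcp_pos: [503.5, 237.0, 241.3]
tool_rot: [-3.141, -0.001, 0.189]
force: [-0.5, 0.2, 0.5]
width: 45.0
grasp_force: 0.0
t: 9.37
tcp_pos: [503.7, 237.0, 241.6]
tool_rot: [-3.142, -0.002, 0.189]
force: [0.1, -1.7, 5.1]
width: 20.9
grasp_force: 39.3
```

```bash
python3 -m pendant '[[0,0,0.05,0,0.1],[0,0,0.15,0,0.1],[0,0,0.4,0,0.1],[0,0,0.7,0,0.1],[0,0,1,0,0.1]]' 40
python3 -m pendant '[[0,0,0.3,0,0.1],[0,0,0.6,0,0.1],[0,0,0.9,0,0.1],[0,0,1,0,0.1]]' 
python3 -m pendant '[[0,0,0.3,0,0.1],[0,0,0.6,0,0.1],[0,0,0.9,0,0.1],[0,0,1,0,0.1]]' 
python3 - <<'E'
from h import *
c,I,D=snap('wrist');cv2.imwrite('pics/w3.png',I[...,::-1])
c,I,D=snap('side');cv2.imwrite('pics/s3.png',I[...,::-1])
E
```

```text
t: 9.78
tcp_pos: [502.2, 236.6, 341.0]
tool_rot: [3.142, 0.003, 0.19]
force: [1.1, 0.5, -0.9]
width: 20.7
grasp_force: 39.2
t: 10.12
tcp_pos: [503.6, 238.0, 446.1]
tool_rot: [-3.14, -0.008, 0.19]
force: [0.3, 0.0, 0.1]
width: 20.5
grasp_force: 39.2
t: 10.45
tcp_pos: [503.2, 237.7, 545.2]
tool_rot: [-3.14, -0.007, 0.19]
force: [0.6, 1.6, 0.1]
width: 21.0
grasp_force: 39.2
```

View pics/s3.png

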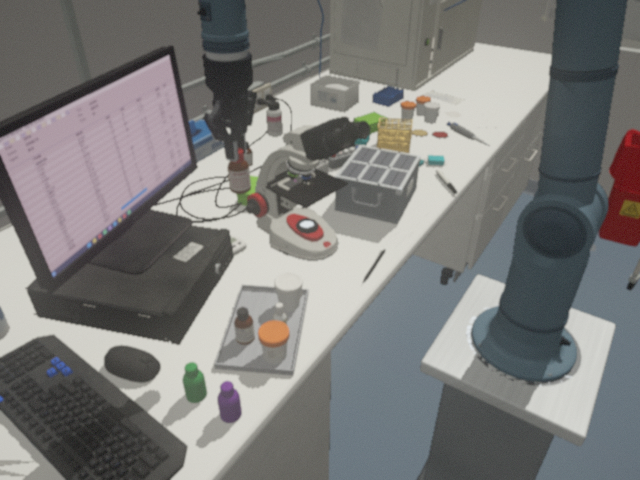

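The side view shows the red bottle hanging upright in the gripper at (240,175), with the others untouched on the tray. I'll carry it over the top to cell 5.

```bash
python3 -m pendant '[[0,0,0.3,0,0.1],[0,0,0.7,0,0.1],[0,0,1,0,0.1],[0,0,1,0,0.1]]' 
python3 -m pendant '[[0.02,-0.2,0.05,0,0.1],[0.02,-0.6,0.05,0,0.1],[0.02,-1,0.05,0,0.1]]' 
python3 -m pendant '[[0.02,-0.4,0,0,0.1],[0.02,-0.8,0,0,0.1],[0.02,-1,0,0,0.1]]' 
python3 -m pendant '[[0.02,-0.4,0,0,0.1],[0.02,-0.8,0,0,0.1],[0.02,-1,0,0,0.1]]' 
python3 -m pendant '[[0.02,-0.4,0,0,0.1],[0.02,-0.8,0,0,0.1],[0.02,-1,0,0,0.1]]' 
python3 -m pendant '[[0.02,-0.4,0,0,0.1],[0.02,-0.8,0,0,0.1],[0.02,-1,0,0,0.1]]' 
python3 -m pendant '[[0,-0.4,0,0,0.1],[0,-0.8,0,0,0.1],[0,-1,0,0,0.1],[0,-1,0,0,0.1]]' 
python3 -m pendant '[[0,-0.04,-0.2,0,0.1],[0,-0.04,-0.6,0,0.1],[0,-0.04,-1,0,0.1]]' 
python3 -m pendant '[[0,0,-0.4,0,0.1],[0,0,-0.8,0,0.1],[0,0,-1,0,0.1]]' 
python3 -m pendant '[[0,0,-0.3,0,0.1],[0,0,-0.6,0,0.1],[0,0,-0.8,0,0.1],[0,0,-0.8,0,0.1],[0,0,-0.8,0,0.1],[0,0,-0.8,0,0.1]]' 
```

```text
t: 10.88
tcp_pos: [503.3, 237.5, 645.3]
tool_rot: [-3.139, -0.008, 0.189]
force: [0.8, 0.8, 0.7]
width: 20.9
grasp_force: 39.3
t: 11.13
tcp_pos: [504.7, 137.6, 642.5]
tool_rot: [-3.141, 0.004, 0.195]
force: [1.0, -0.2, -0.2]
width: 20.8
grasp_force: 39.3
t: 11.38
tcp_pos: [507.3, 30.0, 642.0]
tool_rot: [3.139, 0.006, 0.18]
force: [0.0, -1.3, -0.6]
width: 20.9
grasp_force: 39.3
t: 11.63
tcp_pos: [508.7, -69.6, 641.8]
tool_rot: [3.14, 0.007, 0.181]
force: [-0.2, -0.9, -1.0]
width: 21.0
grasp_force: 39.3
t: 11.88
tcp_pos: [510.2, -169.5, 641.5]
tool_rot: [3.141, 0.007, 0.181]
force: [0.1, -1.4, -0.5]
width: 21.0
grasp_force: 39.3
t: 12.13
tcp_pos: [511.8, -269.3, 641.1]
tool_rot: [-3.141, 0.007, 0.182]
force: [-1.3, -1.6, -0.6]
width: 20.9
grasp_force: 39.3
t: 12.47
tcp_pos: [510.9, -370.6, 639.9]
tool_rot: [-3.14, 0.008, 0.178]
force: [-0.3, -0.6, -1.5]
width: 20.7
grasp_force: 39.3
t: 12.72
tcp_pos: [513.3, -366.7, 543.5]
tool_rot: [3.142, -0.001, 0.189]
force: [-0.1, -0.1, -1.8]
width: 20.6
grasp_force: 39.4
t: 12.97
tcp_pos: [511.0, -364.7, 436.1]
tool_rot: [-3.131, 0.01, 0.19]
force: [-1.8, 0.1, -2.0]
width: 20.8
grasp_force: 39.4
t: 13.47
tcp_pos: [513.4, -366.7, 365.9]
tool_rot: [-3.141, -0.0, 0.19]
force: [-0.3, 0.1, -0.2]
width: 20.8
grasp_force: 39.4
```

```bash
python3 -m pendant '[[0,0,-0.04,0,0.1],[0,0,-0.08,0,0.1],[0,0,-0.12,0,0.1],[0,0,-0.16,0,0.1],[0,0,-0.20,0,0.1],[0,0,-0.24,0,0.1],[0,0,-0.28,0,0.1],[0,0,-0.32,0,0.1],[0,0,-0.36,0,0.1]]'
python3 -m pendant '[[0,0,-0.04,0,0.1],[0,0,-0.08,0,0.1],[0,0,-0.12,0,0.1],[0,0,-0.15,0,0.1],[0,0,-0.15,0,0.1]]'
```

```text
t: 14.22
tcp_pos: [513.1, -367.1, 329.2]
tool_rot: [-3.141, 0.0, 0.189]
force: [-0.6, 0.4, -0.9]
width: 20.8
grasp_force: 39.4
t: 14.63
tcp_pos: [512.8, -367.0, 313.6]
tool_rot: [-3.14, 0.001, 0.189]
force: [0.3, -1.0, -1.3]
width: 20.8
grasp_force: 39.4
```

```bash
python3 -m pendant '[[0,0,-0.04,0,0.1],[0,0,-0.08,0,0.1],[0,0,-0.12,0,0.1],[0,0,-0.16,0,0.1],[0,0,-0.20,0,0.1],[0,0,-0.24,0,0.1],[0,0,-0.28,0,0.1],[0,0,-0.32,0,0.1],[0,0,-0.32,0,0.1]]'
python3 -m pendant '[[0,0,-0.04,0,0.1],[0,0,-0.08,0,0.1],[0,0,-0.12,0,0.1],[0,0,-0.16,0,0.1],[0,0,-0.20,0,0.1],[0,0,-0.24,0,0.1],[0,0,-0.28,0,0.1],[0,0,-0.30,0,0.1],[0,0,-0.30,0,0.1]]'
```

```text
t: 15.38
tcp_pos: [512.7, -366.9, 281.4]
tool_rot: [-3.14, 0.001, 0.189]
force: [1.0, 0.5, -0.9]
width: 20.6
grasp_force: 39.4
t: 16.13
tcp_pos: [512.8, -367.0, 251.8]
tool_rot: [-3.141, 0.001, 0.189]
force: [-0.9, -0.5, -1.8]
width: 20.7
grasp_force: 39.5
```

```bash
python3 -m pendant '[[0,0,-0.01,0,0.1],[0,0,-0.02,0,0.1],[0,0,-0.03,0,0.1],[0,0,-0.04,0,0.1],[0,0,-0.05,0,0.1],[0,0,-0.05,0,0.1]]'
python3 -m pendant '[[0,0,-0.005,0,0.1],[0,0,-0.01,0,0.1],[0,0,-0.01,0,0.1]]'
```

```text
t: 16.63
tcp_pos: [513.1, -367.1, 247.5]
tool_rot: [-3.142, 0.0, 0.189]
force: [0.4, -0.1, -1.1]
width: 20.6
grasp_force: 39.5
t: 16.88
tcp_pos: [513.1, -367.2, 246.8]
tool_rot: [3.141, -0.0, 0.189]
force: [0.2, 0.2, 0.3]
width: 21.0
grasp_force: 39.6
```

```bash
python3 -m pendant '[[0,0,-0.01,0,0.1],[0,0,-0.015,0,0.1],[0,0,-0.015,0,0.1]]'
```

```text
t: 17.13
tcp_pos: [513.6, -367.4, 246.5]
tool_rot: [3.141, -0.001, 0.189]
force: [-1.7, 1.4, 4.7]
width: 20.8
grasp_force: 40.1
```

```bash
python3 -m pendant '[[0,0,0,0,0.26],[0,0,0,0,0.3],[0,0,0,0,0.35],[0,0,0,0,0.38],[0,0,0,0,0.38],[0,0,0,0,0.38]]' 20
python3 -m pendant '[[0,0,0.05,0,0.38],[0,0,0.15,0,0.38],[0,0,0.3,0,0.38],[0,0,0.5,0,0.38],[0,0,0.7,0,0.38],[0,0,1,0,0.38]]'
python3 - <<'E'
from h import *
c,I,D=snap('wrist');cv2.imwrite('pics/w4.png',I[...,::-1])
E
```

```text
t: 17.63
tcp_pos: [513.0, -367.1, 244.7]
tool_rot: [-3.141, 0.0, 0.189]
force: [0.3, 0.1, -0.4]
width: 32.4
grasp_force: 0.2
t: 18.13
tcp_pos: [512.3, -366.6, 344.9]
tool_rot: [-3.139, 0.003, 0.189]
force: [0.2, -0.2, 0.1]
width: 32.4
grasp_force: 0.0
```

View pics/w4.png

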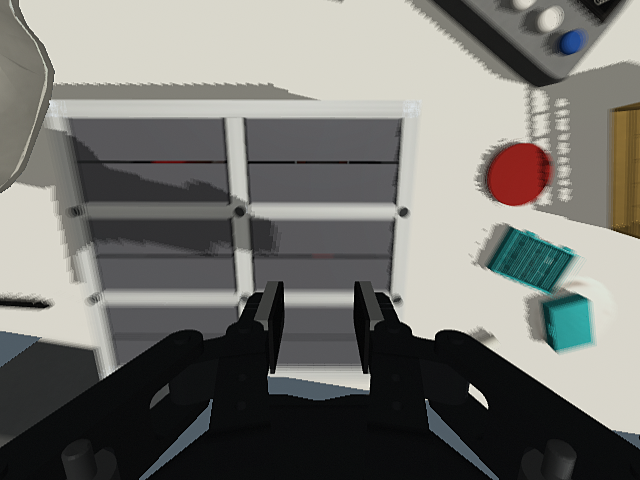

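The wrist view shows cell 5's flaps shut, with a red glimpse at (322,255) and the fingers empty. Now I'll go back for the black-capped bottle.

```bash
python3 -m pendant '[[0,0,0.4,0,0.53],[0,0,0.8,0,0.53],[0,0,1,0,0.53]]' 
python3 -m pendant '[[0,0,0.4,0,0.53],[0,0,0.8,0,0.53],[0,0.1,1,0,0.53]]' 
python3 -m pendant '[[-0.03,0.4,0.4,0,0.53],[-0.03,0.7,0.4,0,0.53],[-0.03,1,0.4,0,0.53]]' 
python3 -m pendant '[[-0.1,0.4,0,0,0.53],[-0.1,0.8,0,0,0.53],[-0.1,1,0,0,0.53]]' 
python3 -m pendant '[[-0.1,0.4,0,0,0.53],[-0.1,0.8,0,0,0.53],[-0.1,1,0,0,0.53]]' 
python3 -m pendant '[[-0.1,0.4,0,0,0.53],[-0.1,0.8,0,0,0.53],[-0.1,1,0,0,0.53]]' 
python3 -m pendant '[[-0.1,0.4,0,0,0.53],[-0.1,0.8,0,0,0.53],[-0.1,1,0,0,0.53]]' 
python3 -m pendant '[[0,0.4,0,0,0.53],[0,0.8,0,0,0.53],[0,1,0,0,0.53]]' 
python3 -m pendant '[[0,0.4,0,0,0.53],[0,0.61,-0.3,0,0.53],[0,0.61,-0.7,0,0.53],[0,0.61,-0.95,0,0.53],[0,0.61,-0.95,0,0.53]]' 
python3 - <<'E'
from h import *
c,I,D=snap('wrist');P=cloud(c,D);K,R,o=c
for n,p,zz in(('black',(470,303.7,81),81),('oil',(430.5,239.5,65),65)):
    u,v,w_=K@(R.T@(np.array(p)-o));u,v=int(u/w_),int(v/w_)
    w=np.zeros(D.shape,bool);w[v-25:v+25,u-25:u+25]=1;m=(w&(np.abs(P[...,2]-zz)<2.5)).astype(np.uint8)
    k,l,s,ce=cv2.connectedComponentsWithStats(m);i=1+np.argmax(s[1:,4])
    print(n,s[i],ray(c,*ce[i],zz).round(1))
E
```

```text
t: 18.43
tcp_pos: [513.9, -367.6, 452.0]
tool_rot: [3.135, -0.007, 0.189]
force: [2.0, -0.6, 1.7]
width: 45.1
grasp_force: 0.0
t: 18.68
tcp_pos: [512.3, -359.2, 552.4]
tool_rot: [3.133, -0.006, 0.185]
force: [-0.3, -2.2, 1.7]
width: 45.5
grasp_force: 0.0
t: 18.93
tcp_pos: [510.1, -254.8, 591.3]
tool_rot: [3.137, -0.009, 0.189]
force: [0.5, 1.2, 0.2]
width: 44.9
grasp_force: 0.0
t: 19.18
tcp_pos: [499.7, -150.8, 587.1]
tool_rot: [-3.141, -0.003, 0.196]
force: [0.8, 1.4, 0.4]
width: 45.5
grasp_force: 0.0
t: 19.43
tcp_pos: [489.1, -51.0, 586.8]
tool_rot: [-3.141, -0.003, 0.196]
force: [-0.2, 1.7, 0.4]
width: 45.2
grasp_force: 0.0
t: 19.68
tcp_pos: [478.5, 48.9, 586.7]
tool_rot: [-3.14, -0.003, 0.196]
force: [-0.3, 0.6, -0.4]
width: 45.2
grasp_force: 0.0
t: 19.93
tcp_pos: [467.8, 148.7, 586.7]
tool_rot: [-3.14, -0.003, 0.196]
force: [0.0, 1.1, -0.6]
width: 45.4
grasp_force: 0.0
t: 20.18
tcp_pos: [467.8, 248.1, 586.5]
tool_rot: [-3.138, -0.002, 0.195]
force: [-0.2, 0.6, 0.1]
width: 45.8
grasp_force: 0.0
t: 20.6
tcp_pos: [468.4, 302.7, 484.3]
tool_rot: [3.137, 0.011, 0.191]
force: [0.2, -0.4, -1.8]
width: 44.9
grasp_force: 0.0
black [307 191  20  20 302] [469.8 304.4  81. ]
oil [357 234  13  13 128] [430.5 239.8  65. ]
```

```bash
python3 -m pendant '[[0,0,-0.3,0,0.53],[0,0,-0.6,0,0.53],[0,0,-0.9,0,0.53],[0,0,-1,0,0.53]]' 
python3 -m pendant '[[0,0,-0.3,0,0.53],[0,0,-0.6,0,0.53],[0,0,-0.9,0,0.53],[0,0,-1,0,0.53],[0,0,-1,0,0.53]]' 
python3 -m pendant '[[0,0,-0.15,0,0.53],[0,0,-0.3,0,0.53],[0,0,-0.4,0,0.53],[0,0,-0.45,0,0.53],[0,0,-0.49,0,0.53],[0,0,-0.49,0,0.53],[0,0,-0.49,0,0.53]]' 
python3 -m pendant '[[0,0,0,0,0.2],[0,0,0,0,0.2],[0,0,0,0,0.1],[0,0,0,0,0.1],[0,0,0,0,0.1],[0,0,0,0,0.1]]' 40
python3 -m pendant '[[0,0,0.05,0,0.1],[0,0,0.15,0,0.1],[0,0,0.4,0,0.1],[0,0,0.7,0,0.1],[0,0,1,0,0.1]]'
python3 -m pendant '[[0,0,0.3,0,0.1],[0,0,0.6,0,0.1],[0,0,0.9,0,0.1],[0,0,1,0,0.1]]' 
python3 -m pendant '[[0,0,0.3,0,0.1],[0,0,0.6,0,0.1],[0,0,0.9,0,0.1],[0,0,1,0,0.1]]' 
python3 - <<'E'
from h import *
c,I,D=snap('side');cv2.imwrite('pics/s5.png',I[100:400,150:450,::-1])
E
```

```text
t: 20.98
tcp_pos: [470.3, 302.7, 389.0]
tool_rot: [3.14, 0.002, 0.187]
force: [0.2, -1.6, -0.6]
width: 45.2
grasp_force: 0.0
t: 21.4
tcp_pos: [470.4, 303.1, 289.5]
tool_rot: [3.14, 0.003, 0.188]
force: [-0.3, -0.5, 0.5]
width: 45.1
grasp_force: 0.0
t: 21.98
tcp_pos: [470.5, 304.2, 242.1]
tool_rot: [-3.141, -0.001, 0.189]
force: [0.7, 0.1, 0.0]
width: 45.4
grasp_force: 0.0
t: 22.48
tcp_pos: [470.6, 304.1, 242.0]
tool_rot: [-3.141, -0.001, 0.189]
force: [0.2, -1.2, 4.9]
width: 20.4
grasp_force: 39.1
t: 22.9
tcp_pos: [469.4, 303.5, 341.6]
tool_rot: [3.141, 0.003, 0.19]
force: [0.3, -0.0, -0.1]
width: 20.6
grasp_force: 39.2
t: 23.23
tcp_pos: [470.4, 305.1, 446.7]
tool_rot: [-3.139, -0.008, 0.19]
force: [1.3, 1.0, -0.3]
width: 21.0
grasp_force: 39.2
t: 23.57
tcp_pos: [470.1, 304.7, 545.8]
tool_rot: [-3.139, -0.006, 0.189]
force: [-0.7, 1.0, 0.4]
width: 20.6
grasp_force: 39.2
```

View pics/s5.png

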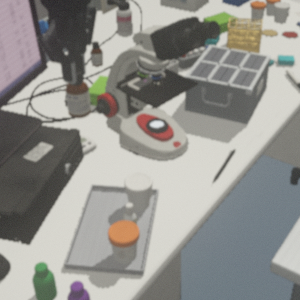

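The crop shows the black-capped bottle held at (78,97), and the cups and oil bottle standing undisturbed. I'll carry it to cell 1.

```bash
python3 -m pendant '[[0,0,0.3,0,0.1],[0,0,0.7,0,0.1],[0,0,1,0,0.1],[0,0,1,0,0.1]]' 
python3 -m pendant '[[0,-0.2,0.05,0,0.1],[0,-0.6,0.05,0,0.1],[0,-1,0.05,0,0.1]]' 
python3 -m pendant '[[0,-0.4,0,0,0.1],[0,-0.8,0,0,0.1],[0,-1,0,0,0.1]]' 
python3 -m pendant '[[0,-0.4,0,0,0.1],[0,-0.8,0,0,0.1],[0,-1,0,0,0.1]]' 
python3 -m pendant '[[0,-0.4,0,0,0.1],[0,-0.8,0,0,0.1],[0,-1,0,0,0.1]]' 
python3 -m pendant '[[-0.13,-0.4,0,0,0.1],[-0.13,-0.8,0,0,0.1],[-0.13,-1,0,0,0.1]]' 
python3 -m pendant '[[-0.2,-0.4,0,0,0.1],[-0.2,-0.8,0,0,0.1],[-0.2,-0.84,0,0,0.1],[-0.2,-0.84,0,0,0.1]]' 
python3 -m pendant '[[0,0,-0.2,0,0.1],[0,0,-0.6,0,0.1],[0,0,-1,0,0.1]]' 
python3 -m pendant '[[0,0,-0.4,0,0.1],[0,0,-0.8,0,0.1],[0,0,-1,0,0.1]]' 
python3 -m pendant '[[0,0,-0.3,0,0.1],[0,0,-0.6,0,0.1],[0,0,-0.8,0,0.1],[0,0,-0.8,0,0.1],[0,0,-0.8,0,0.1],[0,0,-0.8,0,0.1]]' 
```

```text
t: 23.95
tcp_pos: [470.0, 304.7, 646.6]
tool_rot: [-3.138, -0.009, 0.189]
force: [0.3, 1.0, 0.5]
width: 21.0
grasp_force: 39.3
t: 24.2
tcp_pos: [469.5, 204.4, 643.7]
tool_rot: [-3.141, 0.003, 0.195]
force: [1.3, -0.4, -1.3]
width: 20.5
grasp_force: 39.3
t: 24.45
tcp_pos: [470.5, 97.5, 643.5]
tool_rot: [3.139, 0.004, 0.18]
force: [0.0, -0.8, -0.4]
width: 20.8
grasp_force: 39.3
t: 24.7
tcp_pos: [469.8, -2.2, 643.3]
tool_rot: [3.14, 0.005, 0.181]
force: [0.7, -1.2, -1.0]
width: 20.8
grasp_force: 39.3
t: 24.95
tcp_pos: [469.3, -102.2, 643.1]
tool_rot: [3.141, 0.005, 0.181]
force: [-0.6, -1.1, -0.3]
width: 20.6
grasp_force: 39.3
t: 25.2
tcp_pos: [455.4, -202.1, 643.1]
tool_rot: [3.141, 0.005, 0.181]
force: [-1.1, -1.3, -1.0]
width: 21.1
grasp_force: 39.3
t: 25.53
tcp_pos: [435.6, -284.5, 642.6]
tool_rot: [-3.139, 0.005, 0.181]
force: [-0.4, 0.8, -0.9]
width: 20.5
grasp_force: 39.4
t: 25.78
tcp_pos: [437.9, -278.5, 545.3]
tool_rot: [3.14, -0.003, 0.192]
force: [0.5, -1.3, -0.8]
width: 20.9
grasp_force: 39.4
t: 26.03
tcp_pos: [435.5, -277.0, 438.8]
tool_rot: [-3.133, 0.008, 0.192]
force: [-1.0, 0.4, -1.6]
width: 21.0
grasp_force: 39.4
t: 26.53
tcp_pos: [437.8, -279.4, 366.9]
tool_rot: [3.141, -0.001, 0.19]
force: [0.0, 0.6, -0.6]
width: 20.7
grasp_force: 39.4
```

```bash
python3 -m pendant '[[0,0,-0.04,0,0.1],[0,0,-0.08,0,0.1],[0,0,-0.12,0,0.1],[0,0,-0.16,0,0.1],[0,0,-0.20,0,0.1],[0,0,-0.24,0,0.1],[0,0,-0.28,0,0.1],[0,0,-0.32,0,0.1],[0,0,-0.36,0,0.1]]'
python3 -m pendant '[[0,0,-0.04,0,0.1],[0,0,-0.08,0,0.1],[0,0,-0.12,0,0.1],[0,0,-0.15,0,0.1],[0,0,-0.15,0,0.1]]'
```

```text
t: 27.28
tcp_pos: [437.1, -280.2, 329.6]
tool_rot: [-3.141, 0.0, 0.189]
force: [0.1, 0.3, -0.2]
width: 20.5
grasp_force: 39.4
t: 27.7
tcp_pos: [436.7, -280.0, 314.2]
tool_rot: [-3.14, 0.001, 0.189]
force: [0.1, -0.1, -0.0]
width: 20.7
grasp_force: 39.4
```

```bash
python3 -m pendant '[[0,0,-0.04,0,0.1],[0,0,-0.08,0,0.1],[0,0,-0.12,0,0.1],[0,0,-0.16,0,0.1],[0,0,-0.20,0,0.1],[0,0,-0.24,0,0.1],[0,0,-0.28,0,0.1],[0,0,-0.32,0,0.1],[0,0,-0.32,0,0.1]]'
python3 -m pendant '[[0,0,-0.04,0,0.1],[0,0,-0.08,0,0.1],[0,0,-0.12,0,0.1],[0,0,-0.16,0,0.1],[0,0,-0.20,0,0.1],[0,0,-0.24,0,0.1],[0,0,-0.28,0,0.1],[0,0,-0.30,0,0.1],[0,0,-0.30,0,0.1]]'
python3 -m pendant '[[0,0,-0.01,0,0.1],[0,0,-0.02,0,0.1],[0,0,-0.03,0,0.1],[0,0,-0.04,0,0.1],[0,0,-0.05,0,0.1],[0,0,-0.05,0,0.1]]'
```

```text
t: 28.45
tcp_pos: [436.7, -279.9, 282.1]
tool_rot: [-3.14, 0.001, 0.189]
force: [-0.0, -0.5, -1.1]
width: 20.7
grasp_force: 39.4
t: 29.2
tcp_pos: [436.8, -280.0, 252.4]
tool_rot: [-3.141, 0.001, 0.189]
force: [0.2, 0.2, -1.1]
width: 20.7
grasp_force: 39.5
t: 29.7
tcp_pos: [437.1, -280.1, 248.0]
tool_rot: [-3.142, 0.0, 0.189]
force: [0.0, 0.2, -0.1]
width: 20.6
grasp_force: 39.5
```

```bash
python3 -m pendant '[[0,0,-0.005,0,0.1],[0,0,-0.01,0,0.1],[0,0,-0.015,0,0.1],[0,0,-0.015,0,0.1]]'
python3 -m pendant '[[0,0,-0.005,0,0.1],[0,0,-0.01,0,0.1],[0,0,-0.01,0,0.1]]'
```

```text
t: 30.03
tcp_pos: [437.3, -280.3, 247.0]
tool_rot: [3.141, -0.0, 0.189]
force: [0.1, -0.6, 2.5]
width: 21.0
grasp_force: 39.9
t: 30.28
tcp_pos: [437.6, -280.5, 247.0]
tool_rot: [3.141, -0.001, 0.189]
force: [-2.4, 2.1, 7.2]
width: 20.8
grasp_force: 40.4
```

The bottle is on the floor, so I'll release it, rise and check.

```bash
python3 -m pendant '[[0,0,0,0,0.26],[0,0,0,0,0.3],[0,0,0,0,0.35],[0,0,0,0,0.38],[0,0,0,0,0.38],[0,0,0,0,0.38]]' 20
python3 -m pendant '[[0,0,0.05,0,0.38],[0,0,0.15,0,0.38],[0,0,0.3,0,0.38],[0,0,0.5,0,0.38],[0,0,0.7,0,0.38],[0,0,1,0,0.38]]'
python3 -m pendant '[[0,0,0.4,0,0.38],[0,0,0.8,0,0.38],[-0.3,0,1,0,0.38],[-0.4,0,1,0,0.38],[-0.4,0,1,0,0.38],[-0.4,0,1,0,0.38]]'
python3 - <<'E'
from h import *
c,I,D=snap('wrist');cv2.imwrite('pics/w6.png',I[...,::-1])
c,I,D=snap('top');P=cloud(c,D);z0=np.load('top0.npz');P0=cloud(c,z0['D'])
for n,p,h in(('oil',(430.5,239.5),65),('white',(454.5,174),69),('orange',(392.4,305),69)):
    f=lambda P:P[(np.abs(P[...,2]-h)<4)&(np.hypot(P[...,0]-p[0],P[...,1]-p[1])<32)].mean(0).round(1)
    print(n,f(P0),f(P))
print(ctrl.get_state()['force'])
E
```

```text
t: 30.78
tcp_pos: [437.0, -280.1, 245.4]
tool_rot: [-3.141, 0.0, 0.189]
force: [-0.6, 0.1, -0.0]
width: 32.3
grasp_force: 0.1
t: 31.28
tcp_pos: [436.2, -279.6, 345.7]
tool_rot: [-3.139, 0.003, 0.189]
force: [-0.1, 0.6, -0.8]
width: 32.4
grasp_force: 0.0
t: 31.78
tcp_pos: [396.4, -280.0, 445.5]
tool_rot: [-3.141, -0.0, 0.188]
force: [-0.0, -0.4, 0.7]
width: 32.5
grasp_force: 0.0
oil [429.8 237.8  64.8] [429.6 238.   65.1]
white [454.4 173.2  69. ] [454.4 173.2  69. ]
orange [392.8 305.   69. ] [392.6 305.1  69.2]
[-0.84318651  0.4414086   0.40056358]
```

View pics/w6.png

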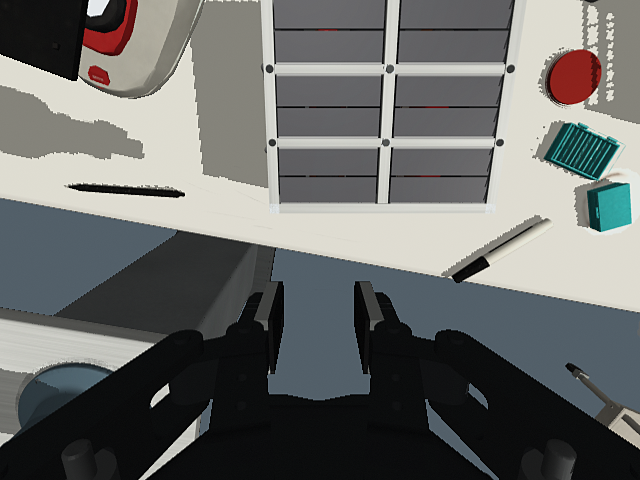

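All six flap pairs are closed, with the bottle in cell 1 around (330,175) and the one in cell 5 around (440,107). The gripper is empty and clear, and the bystanders haven't moved, so I'm handing in.

```bash
python3 -c "
from bench import ctrl
print(ctrl.close_job())"
```

```text
the job is handed in; nothing more can be done
None
```

I put the red-capped bottle in cell 5 and the black-capped bottle in cell 1, each lowered to the floor under closed flaps with the cups and oil bottle unmoved; the job is handed in at about 32 s, but no verdict was returned.

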